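# Hold the reference target in the vibrometer beam

### The job

Before the leaf measurement the laser needs a reference reading: draw the white-faced target with the orange handle straight up out of its slot in the rack, then turn it so that its white face looks squarely up the red beam into the vibrometer's lens, with the beam meeting the middle of the white disc about halfway between the lens and the leaf. Finish while still holding it there, raised and still in the gripper and touching nothing else; do not put it down or let go. Do not touch the vibrometer, and leave the plant, the blue-handled target and everything else on the bench where they are.

Things in the scene. Friction and masses are not known exactly. Their poses are not given: they have to be found in the camera images.
- target: Loose reference target, 70 to 140 g, standing in one of the rack's two slots: a black plate 8 mm thick (its x) by 50 mm wide (its y) by 70 mm high (z 0 to 70 mm), a 10 mm neck 8 mm square, and above that an orange handle 14 mm square from z 80 to z 165 mm. Origin: centre of the plate's lower edge. z runs up along the handle, x points out of the white face, which starts turned away from the robot, within 30 degrees of straight ahead.
- target_face (a point): Centre of the white reflecting disc (42 mm across, small black dot in its middle) on the target's +x face, 47 mm above its lower edge, 4 mm in front of its mid-plane.
- dark_target: A twin of the target with a dark grey disc and a blue handle, in the rack's other slot; the same size and axes. Leave it.
- rack: Fixed aluminium block 70 x 170 x 40 mm high (x, y, z), origin at the centre of its underside. Two slots 10 x 52 mm, 30 mm deep (their floor 10 mm above the bench), centred 45 mm to either side along its y; a standing target has the rack's own yaw, either slot may hold either target.
- vibrometer_head: The tilted black and yellow laser head (190 x 95 x 85 mm) on a fixed stand, lens 300 mm above the bench, looking down 35 degrees below the horizontal. Origin: middle of the lens's front face (lens barrel 60 mm across). Its x axis points straight back along the head, so the beam leaves along -x; y is level and z points up and forward, square to the beam. The beam is drawn as a thin red line that ends 262 mm from the lens on a leaf of the plant.
- vibrometer: The vibrometer's fixed stand with the head on it: base plate 150 x 130 x 18 mm with a column 34 mm thick; origin under the column, x level and pointing away from the beam. The lens is 90 mm from the column axis along -x.
- plant: Seedling in a terracotta pot (96 mm across) on a black saucer (104 mm), loose, about 0.6 kg, leaves up to 160 mm above the bench and up to 60 mm from its axis. Origin: centre of the underside. It stands under the beam, which ends on one of its leaves 150 mm above the bench.
- recorder: Fixed black recorder 230 x 272 x 62 mm high with a blue screen, at the back of the bench; origin at the centre of its underside.
- headphones: Black headphones lying on the bench, about 200 x 195 mm and 84 mm high; loose bystander. Origin: on the bench under their middle.
- mug: Blue mug, 80 mm across and 90 mm high, loose bystander. Origin: centre of the underside.
- jar: Amber jar with a white lid, 60 mm across and 75 mm high, loose bystander. Origin: centre of the underside.
- brush: Fine red-handled brush lying on the bench, 200 mm long and 10 mm thick, loose bystander. Origin: on the bench, near its middle.
Things that resemble listed ones, but are neither listed nor needed, are in the scene too. Leave any pink look-alike of the dark_target alone. Leave any green look-alike of the target alone.

How it is judged:
By the outcome, as a careful person would: the job done as asked, in the order asked, and still so for the second after the job is handed in, while the arm keeps its last pose, push and grip.
It also fails if it takes over 40 s, if anything falls off the work surface, if the arm or the gripper's body presses on something with over 40 N, if the wrist force passes 120 N, or if a joint passes its speed limit or range.

### The arm

A 6-joint arm with a two-finger parallel gripper is mounted at the origin on the work surface. World frame = base frame: x ahead of the robot, y to its left, z up, the work surface at z = 0. Lengths are in m, angles in rad, forces in N, time in s.
With the tool pointing down it reaches from about 0.325 to 0.9 m from the base axis. Payload 3.5 kg.
Tool frame: the origin (TCP) lies between the finger pads; the fingertips stand 11 mm ahead of it and the grasp point (between the pads) lies 8 mm behind it; z points along the fingers, x is the direction in which the jaws open and shut, and the axes are right-handed (so a half turn about z gives the same grasp; the last joint's range is limited). The gripper opens to 85 mm and grips with 20 to 120 N. Pads are 22 mm wide; open, the fingers measure 114 mm over their backs; the gripper's body (76 mm by 85 mm) begins 54 mm behind the grasp point. The pads swing forward as they close: fully open they stand 13 mm farther back than shut.
Start: joints at [-0.103, 0.276, -0.026, 1.268, 0, 1.467], TCP at [0.625, -0, 0.242] pointing down, gripper open.
Joint ranges: [-3.12, 3.12], [-0.85, 1.88], [-1.08, 1.24], [-1.95, 2.15], [-1.57, 1.53], [-3.14, 3.14]. Speed limits (rad/s): [2.57, 2.57, 3.14, 3.14, 3.14, 3.14].

### API

Orientations are given as [roll, pitch, yaw] about the fixed x, y, z axes, in that order (R = Rz(yaw) Ry(pitch) Rx(roll)).
In Python, from rig import readout, imaging, sign_off gives the robot as it stands.
- The arm moves only by the tool move_arm, never from a script. Its argument "commands" is text: rows parted by semicolons, each of 4 numbers parted by spaces: the shift along the tool's x, y, z in cm, then the turn about the tool's z in rad. In form: tx ty tz turn; .... A call has 1 to 5 rows; each row shifts and turns the commanded pose from where the row before left it, along the tool's axes as they then stand; what a row does not reach is not made up. A row lasts 1/10 s, in which the tool goes at most 50 mm and 8.59 degrees, less where a joint would pass 70% of its speed; a pose out of reach is approached as far as the arm can. A call is refused whole if a number of a shift passes 5 or a number of a turn 0.15, either way. A call with a gripper value outside its range is refused whole. "fingers" is the finger opening in cm, from 0 to 8.54, set as the call begins (left out, the last holds). The fingers move at their own pace and stop on an object; the grip force is fixed at half the most. Time passes only in rows, so rows that do not move let the fingers close. It gives the time, the measured TCP pose, the force and the opening at its end, in the units of the state.
- readout.get_obs(): the state, without advancing time (a new reading comes with each control period).
- imaging.camera(name): name is "scene" or "side" or "wrist"; returns the picture (480x640x3 uint8, blue, green, red); there is no depth.
- imaging.get_calibration(name): a dict with "fx", "fy", "cx", "cy" (pixels), "k1" (the pictures are not rectified: a ray, as slopes to the right and down, at radius r is drawn at 1 + k1 r^2 times it, then the intrinsics apply), "xyz" and "attitude" of the camera in the world; the wrist camera has in their place "mount" (4x4, takes a point from camera to tool coordinates, whose origin is the TCP and whose axes are the tool frame's). Camera axes: x right, y up, looking along -z (the intrinsics and any distortion apply to the point x, -y, -z); pixel columns grow to the right and rows downward; lengths in m; the calibration is good to about 2 mm. A picture is of the moment at which its call begins: read the wrist's pose just before it. get_calibration takes no time and is no camera call.
- sign_off(): hands the job in, once; it reports no verdict.
Trained networks look in the newest picture that a camera, given by its name, has taken for a name from the list of things; names that differ only in an ending like _2 or _b are one class to them, and where a whole thing is asked for, a point or a joint stands for the part that bears it (a point fixed in the world has none). Each returns a list of dicts, best first, with "conf" (0 to 1); they miss things now and then, are a little off and sometimes report something else, mostly with a low value. They report only what shows in the picture. A call takes as long as a camera call. They do not tell look-alikes from the thing itself.
- imaging.search_frame(thing, camera): "box" ([centre column, centre row, width, height] in pixels, round what is visible of it).
- imaging.outline_of(thing, camera): "pixels" (480x640 bool, what is visible of it) and "box" ([centre column, centre row, width, height] in pixels, round what is visible of it).
- imaging.landmark_of(thing, camera): "point" ([column, row] in pixels: a listed point, or the origin of a listed thing).
The state is a dict: "time_s": time; "joints": joint angles; "joint_velocities": joint speeds; "tau": joint torques, N m; "ee_pos": TCP position; "tcp_rot": TCP orientation; "contact_force": force on the tool from outside, world axes, zero at the start; "moment": the same for the moment, N m; "opening": opening from 0.0 (shut) to 1.0 (fully open).
Only numpy, scipy, OpenCV 4.12 (cv2) and the standard library are available. Lean on these libraries where they do the work, as an engineer would, in place of code of your own. Each camera call takes 0.05 s, during which the arm holds its last target. There are 200 camera calls.

## Working session

There is one attempt and no reset: what is moved stays moved. The work goes in short steps, Python scripts to look and compute and a tool call to move; the robot and the scene stay as the last step left them, time stands still between calls to the robot, and variables do not carry over. Pictures are saved under pics/ and viewed, about 8 in all and at most 12, crops included, and the job is handed in when it is done.

Besides the shell and the picture viewer there is one more tool, called after "Request:" as name(argument=value, ...), one argument or row to a line, values as JSON. move_arm: Moves the arm, as the interface text tells. Its arguments: {"type":"object","properties":{"commands":{"type":"string"},"fingers":{"type":"number"}},"required":["commands"]}

```bash
mkdir -p pics; ls; cat > look.py <<'E'
import cv2,numpy as np
from rig import readout, imaging
E
python3 - <<'E'
from look import *
o=readout.get_obs(); print({k:np.round(v,3) for k,v in o.items()})
a=imaging.camera("scene"); b=imaging.camera("side")
cv2.imwrite("pics/scene.png",a); cv2.imwrite("pics/side.png",b)
for c in("scene","side","wrist"): print(c,imaging.get_calibration(c))
for c in("scene","side"):
  for t in("target","target_face","dark_target","rack","vibrometer_head","vibrometer","plant"):
    try: print(c,t,[(np.round(d["point"]),round(d["conf"],2)) for d in imaging.landmark_of(t,c)])
    except Exception as e: print(c,t,e)
print(readout.get_obs()["time_s"])
E
```

```text
pics
{'time_s': np.float64(0.0), 'joints': array([-0.103,  0.277, -0.028,  1.268, -0.   ,  1.467]), 'joint_velocities': array([ 0.001, -0.   , -0.003, -0.001,  0.   , -0.001]), 'tau': array([-1.0000e-03, -4.4551e+01,  2.9520e+01,  1.6000e-02, -0.0000e+00,
       -0.0000e+00]), 'ee_pos': array([0.624, 0.   , 0.241]), 'tcp_rot': array([-3.141e+00,  2.000e-03,  0.000e+00]), 'contact_force': array([-0.559, -0.648,  0.003]), 'moment': array([-0.011, -0.03 , -0.006]), 'opening': np.float64(1.0)}
scene {'fx': 533.6353259734077, 'fy': 533.6353259734077, 'cx': 326.35975788751375, 'cy': 240.65093595552108, 'k1': 0.021859158575356745, 'xyz': array([ 1.20269491, -0.83806386,  1.12335304]), 'attitude': array([0.85535907, 0.01563976, 0.60686726])}
side {'fx': 482.20054152947733, 'fy': 482.20054152947733, 'cx': 320.662047330711, 'cy': 243.4008621106822, 'k1': -0.10542861133446225, 'xyz': array([-0.03475941,  0.66082619,  1.2727083 ]), 'attitude': array([ 0.67879664, -0.00909067, -2.37587624])}
wrist {'fx': 425.87600253186565, 'fy': 425.87600253186565, 'cx': 330.15289314898337, 'cy': 239.71582141788
[... 697 characters left out ...]
head [(array([382., 173.]), 0.92), (array([219., 352.]), 0.51)]
scene vibrometer [(array([403., 251.]), 0.67)]
scene plant [(array([296., 271.]), 0.82)]
side target [(array([380., 250.]), 0.64), (array([353., 263.]), 0.56)]
side target_face [(array([356., 256.]), 0.71), (array([381., 237.]), 0.5)]
side dark_target [(array([400., 234.]), 0.66), (array([383., 250.]), 0.62), (array([373., 223.]), 0.58)]
side rack [(array([394., 243.]), 0.59)]
side vibrometer_head [(array([382., 234.]), 0.7), (array([246., 256.]), 0.68), (array([228., 317.]), 0.58)]
side vibrometer [(array([227., 317.]), 0.84), (array([401., 236.]), 0.39), (array([245., 258.]), 0.28)]
side plant [(array([335., 306.]), 0.68)]
0.8
```

View pics/scene.png

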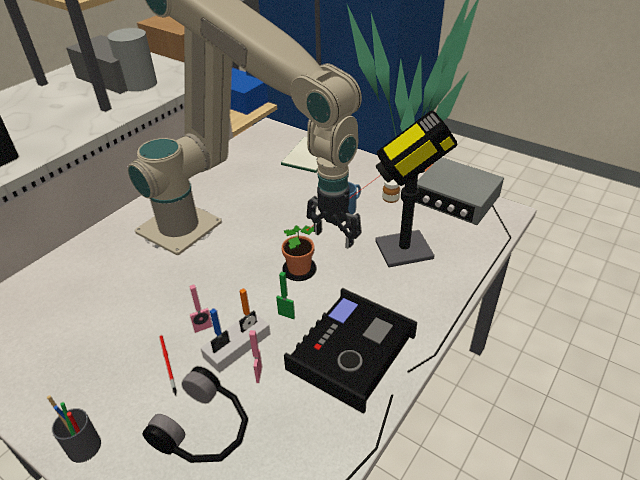

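View pics/side.png

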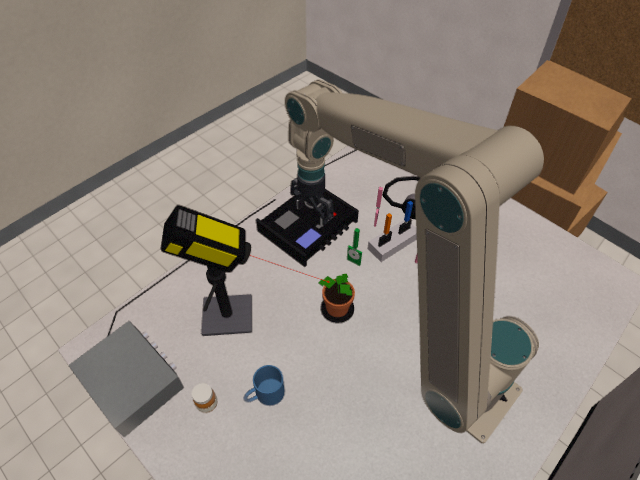

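The orange-handled target is at scene (245,308) and side (387,230), in the rack beside the blue one at scene (217,328). It could be confused with the green one at scene (285,295), or the pinks at (200,310) and (256,355). Next I'll triangulate.

```bash
cat >> look.py <<'E'
from scipy.spatial.transform import Rotation as R
from scipy.optimize import least_squares
def cam(name):
    c=imaging.get_calibration(name)
    if "mount" in c:
        o=readout.get_obs(); T=np.eye(4); T[:3,:3]=R.from_euler("xyz",o["tcp_rot"]).as_matrix(); T[:3,3]=o["ee_pos"]
        T=T@c["mount"]
    else:
        T=np.eye(4); T[:3,:3]=R.from_euler("xyz",c["attitude"]).as_matrix(); T[:3,3]=c["xyz"]
    return c,T
def proj(C,P):
    c,T=C; p=(np.atleast_2d(P)-T[:3,3])@T[:3,:3]; s=np.c_[p[:,0],-p[:,1]]/-p[:,2:]
    s=s*(1+c["k1"]*(s**2).sum(1,keepdims=True)); return s*[c["fx"],c["fy"]]+[c["cx"],c["cy"]]
def ray(C,uv):
    c,T=C; d=(np.array(uv,float)-[c["cx"],c["cy"]])/[c["fx"],c["fy"]]; s=d.copy()
    for _ in range(8): s=d/(1+c["k1"]*(s**2).sum())
    v=T[:3,:3]@np.array([s[0],-s[1],-1]); return T[:3,3],v/np.linalg.norm(v)
def onz(C,uv,z): o,v=ray(C,uv); return o+v*(z-o[2])/v[2]
def tri(A,a,B,b):
    f=lambda P:np.r_[(proj(A,P)-a)[0],(proj(B,P)-b)[0]]
    r=least_squares(f,[.7,0,.1]); return r.x,np.abs(r.fun).max()
E
python3 - <<'E'
from look import *
S,D=cam("scene"),cam("side"); a=cv2.imread("pics/scene.png"); b=cv2.imread("pics/side.png")
def blob(im,lo,hi,box):
    h=cv2.cvtColor(im,cv2.COLOR_BGR2HSV); m=cv2.inRange(h,lo,hi); k=np.zeros_like(m); x0,y0,x1,y1=box; k[y0:y1,x0:x1]=1; m=m*k
    p=np.argwhere(m)[:,::-1]; return p.mean(0),len(p),p
for n,lo,hi,ba,bb in(("orange",(8,150,120),(22,255,255),(225,280,260,330),(370,205,400,245)),("blue",(100,150,60),(120,255,255),(205,300,228,345),(398,195,420,230)),("green",(45,150,60),(80,255,255),(270,265,300,325),(340,225,368,270))):
    ca,na,_=blob(a,lo,hi,ba); cb,nb,_=blob(b,lo,hi,bb); print(n,ca,na,cb,nb,tri(S,ca,D,cb))
# beam
def red(im,box):
    g=im.astype(int); r=(g[...,2]-np.maximum(g[...,1],g[...,0])); m=np.zeros(r.shape); x0,y0,x1,y1=box; m[y0:y1,x0:x1]=r[y0:y1,x0:x1]
    p=np.argwhere(m>40)[:,::-1]; return p
pa,pb=red(a,(350,165,385,195)),red(b,(246,250,330,285)); print(len(pa),len(pb),pa[[0,-1]] if len(pa) else 0,pb[[0,-1]])
lens=tri(S,(382,173),D,(246,256)); print("lens",lens)
print("plant",onz(S,(296,271),0),onz(D,(335,306),0),"vib",onz(S,(403,251),0),onz(D,(227,317),0),"rack",onz(S,(237,349),0),onz(D,(394,243),0))
np.save("pa.npy",pa);np.save("pb.npy",pb)
# beam fit: lens at z=.3, 3 unknown: x,y,psi ; 35deg fixed
def line(im):
    vx=cv2.fitLine(im.astype(np.float32),cv2.DIST_HUBER,0,.01,.01).ravel(); return vx
la,lb=line(pa) if len(pa)>5 else None,line(pb)
def f(q):
    L=np.array([q[0],q[1],.3]); d=-np.array([np.cos(.6109)*np.cos(q[2]),np.cos(.6109)*np.sin(q[2]),np.sin(.6109)])
    P=L+d*np.linspace(.02,.26,6)[:,None]; out=[]
    for C,l in((S,la),(D,lb)):
        if l is None: continue
        e=proj(C,P)-l[2:]; out.append(e[:,0]*l[1]-e[:,1]*l[0])
    if la is None or 1: out+= [(proj(S,L)-[382,173]).ravel()*.2,(proj(D,L)-[246,256]).ravel()*.2]
    return np.concatenate(out)
for p0 in(0,1.5,3,-1.5):
    r=least_squares(f,[*lens[0][:2],p0]); print("beam",r.x,r.cost,np.abs(r.fun).max())
E
```

```text
orange [243.75268817 300.75268817] 93 [388.60344828 222.43103448] 58 (array([ 0.49991527, -0.21721218,  0.13586419]), np.float64(0.4468539617668057))
blue [215.17808219 321.55479452] 146 [408.2293578  210.58715596] 109 (array([ 0.48664667, -0.30493564,  0.13328364]), np.float64(0.01680526054309439))
green [284.45669291 299.73753281] 381 [355.42384106 247.19205298] 151 (array([ 0.54089639, -0.11186495,  0.06947093]), np.float64(0.41085158697080715))
36 80 [[379 175]
 [354 194]] [[250 255]
 [328 282]]
lens (array([0.61386912, 0.25119739, 0.2974224 ]), np.float64(0.9719959667639273))
plant [0.45439096 0.04838905 0.        ] [0.46543404 0.06021305 0.        ] vib [0.67850556 0.30652469 0.        ] [0.6730389  0.31753687 0.        ] rack [ 0.50277969 -0.26927791  0.        ] [ 0.49076807 -0.26313565  0.        ]
beam [0.615412   0.24229924 0.81341835] 4.261577139407377 1.3696705329516377
beam [0.615412   0.24229924 0.81341841] 4.26157713939645 1.369671834740771
beam [0.4544808  0.10653004 3.75540072] 2637.864965615588 36.69307245299756
beam [ 0.45451332  0.10648905 -2.5273477 ] 2637.864957924743 36.68562930669769
```

Measured: the orange handle axis is at (0.500, -0.217), with mid-height 0.136 against 0.1325 expected. The blue handle is 89 mm away (90 expected), which gives a rack yaw of about -0.15. The lens is at (0.615, 0.243, 0.30), with head yaw about 0.81.

Next I'll move above the target and refine with the wrist camera.

Request:
move_arm(
  commands="-2.5 4.3 0 0; -2.5 4.3 0 0; -2.5 4.3 0 0; -2.5 4.3 0 0; -2.5 4.3 0 0",
  fingers=6,
)

```text
time_s: 1.3
ee_pos: [0.4989, -0.2164, 0.2426]
tcp_rot: [3.141, -0.001, 0.001]
contact_force: [0.5, -0.2, -0.1]
opening: 0.704
```

Request:
move_arm(
  commands="0 0 0 -0.142; 0 0 0 -0.142; 0 0 0 -0.142; 0 0 0 -0.142; 0 0 0 -0.142",
)

```text
time_s: 1.8
ee_pos: [0.4999, -0.2152, 0.2424]
tcp_rot: [3.141, -0.0, 0.716]
contact_force: [0.4, -0.3, 0.4]
opening: 0.705
```

Request:
move_arm(
  commands="0 0 0 -0.142; 0 0 0 -0.142; 0 0 0 -0.142; 0 0 0 -0.142; 0 0 0 -0.142",
)

```text
time_s: 2.3
ee_pos: [0.5, -0.215, 0.2424]
tcp_rot: [3.141, 0.0, 1.426]
contact_force: [0.1, -0.2, -0.6]
opening: 0.705
```

```bash
python3 - <<'E'
from look import *
o=readout.get_obs(); print({k:np.round(v,3) for k,v in o.items() if k in("joints","ee_pos","tcp_rot","time_s")})
W=cam("wrist"); a=imaging.camera("wrist"); cv2.imwrite("pics/w1.png",a)
print("exp handle top",proj(W,[[.5,-.217,.175],[.5,-.217,.09]]), "blue top",proj(W,[.4866,-.305,.175]))
print("pinks",onz(cam("scene"),(257,379),0),onz(cam("scene"),(201,329),0))
E
```

```text
{'time_s': np.float64(2.3), 'joints': array([-0.525,  0.134, -0.203,  1.234,  0.   , -0.38 ]), 'ee_pos': array([ 0.5  , -0.215,  0.242]), 'tcp_rot': array([3.141, 0.   , 1.426])}
exp handle top [[326.50200195 268.32366105]
 [327.40592428 224.24187376]] blue top [[148.89278021 267.36403631]]
pinks [ 0.60585674 -0.31019665  0.        ] [ 0.37669965 -0.27372925  0.        ]
```

View pics/w1.png

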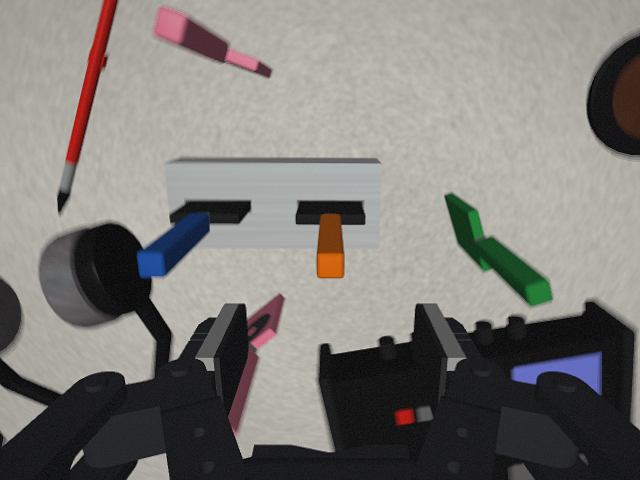

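The wrist view shows the orange handle top at (330,264), against a predicted (326,268). The rack edges are level in the image, so the yaw is right. The blue handle (150,262), green (540,290) and pinks are all clear of the fingers. I'll descend with a 2 mm correction and close.

Request:
move_arm(
  commands="0 -0.2 2.5 0; 0 0 2.5 0; 0 0 2.5 0; 0 0 2.5 0; 0 0 0 0",
)

```text
time_s: 2.85
ee_pos: [0.4952, -0.2131, 0.1388]
tcp_rot: [-3.134, -0.003, 1.418]
contact_force: [-0.5, 0.9, 0.5]
opening: 0.701
```

Request:
move_arm(
  commands="0 0 0 0; 0 0 0 0; 0 0 0 0; 0 0 0 0; 0 0 0 0",
  fingers=0,
)

```text
time_s: 3.35
ee_pos: [0.4993, -0.2154, 0.1441]
tcp_rot: [3.138, 0.001, 1.42]
contact_force: [-0.7, 1.0, 5.6]
opening: 0.154
```

Request:
move_arm(
  commands="0 0 0 0; 0 0 0 0; 0 0 0 0",
)

```text
time_s: 3.65
ee_pos: [0.4993, -0.2154, 0.1441]
tcp_rot: [3.138, 0.001, 1.42]
contact_force: [-0.5, 0.1, 6.7]
opening: 0.153
```

Request:
move_arm(
  commands="0 0 -0.8 0; 0 0 -1 0; 0 0 -1 0; 0 0 -1 0; 0 0 -1.2 0",
)

```text
time_s: 4.15
ee_pos: [0.4972, -0.2144, 0.1929]
tcp_rot: [-3.14, -0.0, 1.42]
contact_force: [-1.5, 0.2, 0.1]
opening: 0.156
```

Request:
move_arm(
  commands="0 0 -1 0; 0 0 -1 0; 0 0 -1 0; 0 0 -1 0; 0 0 0 0",
)

```text
time_s: 4.65
ee_pos: [0.499, -0.2153, 0.2342]
tcp_rot: [3.139, 0.001, 1.42]
contact_force: [-0.0, -0.8, -0.9]
opening: 0.151
```

```bash
python3 - <<'E'
from look import *
o=readout.get_obs(); print({k:np.round(v,3) for k,v in o.items() if k in("joints","ee_pos","tcp_rot","time_s","contact_force","opening")})
a=imaging.camera("wrist");b=imaging.camera("scene")
c=cv2.resize(b[250:400,150:350],(640,480),interpolation=2)
cv2.imwrite("pics/w2.png",np.hstack([cv2.resize(a,(400,300)),cv2.resize(c,(400,300))]))
E
```

```text
{'time_s': np.float64(4.65), 'joints': array([-0.526,  0.135, -0.219,  1.214, -0.   , -0.375]), 'ee_pos': array([ 0.499, -0.215,  0.234]), 'tcp_rot': array([3.139e+00, 1.000e-03, 1.420e+00]), 'contact_force': array([-0.046, -0.751, -0.901]), 'opening': np.float64(0.151)}
```

View pics/w2.png

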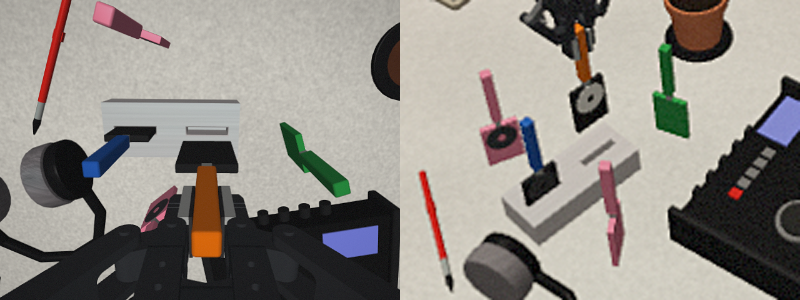

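The target is out of the slot cleanly and the white disc looks ahead. The moves can't tilt the tool, so the 35° elevation has to come from pivoting the target in the jaws about tool x, which is its y axis. I'll do that by nudging the plate's back against the fixed rack's far top edge. First I'll check clearances there.

```bash
python3 - <<'E'
from look import *
S=cam("scene")
print("recorder corner",onz(S,(287,357),.06),onz(S,(287,372),0.0),onz(S,(343,291),.06))
im=imaging.camera("scene"); h=cv2.cvtColor(im,cv2.COLOR_BGR2HSV); 
print("pink low corners", [onz(S,p,0)[:2].round(3) for p in((258,382),(252,368),(262,368))])
c=np.array([.4985,-.2155])-.045*np.array([np.sin(.15),np.cos(.15)]); e=[np.cos(-.15),np.sin(-.15)]
for s in(-85,85): print("rack far top edge px",proj(S,[*(c+.035*np.array(e)+s/1000*np.array([.15,.989])),.04]))
E
```

```text
recorder corner [ 0.65737883 -0.24950082  0.06      ] [ 0.65476943 -0.25234543  0.        ] [0.64889392 0.01035877 0.06      ]
pink low corners [array([ 0.614, -0.315]), array([ 0.574, -0.292]), array([ 0.595, -0.278])]
rack far top edge px [[216.28957054 362.7686721 ]]
rack far top edge px [[268.02893586 323.29337167]]
```

Request:
move_arm(
  commands="0 1.5 0 0; 0 2 0 0; 0 2 0 0; 0 0 2 0; 0 0 2 0",
)

```text
time_s: 5.3
ee_pos: [0.5532, -0.2232, 0.1916]
tcp_rot: [3.141, 0.0, 1.42]
contact_force: [-0.6, 0.9, -1.5]
opening: 0.16
```

Request:
move_arm(
  commands="0 0 1.6 0; 0 0 1.6 0; 0 0 1.4 0; 0 0 0 0; 0 0 0 0",
)

```text
time_s: 5.8
ee_pos: [0.5521, -0.2228, 0.1459]
tcp_rot: [-3.141, -0.0, 1.42]
contact_force: [-0.4, 0.2, -0.5]
opening: 0.153
```

Request:
move_arm(
  commands="0 -0.8 0 0; 0 -0.7 0 0; 0 -0.5 0 0; 0 -0.5 0 0; 0 0 0 0",
)

```text
time_s: 6.3
ee_pos: [0.5286, -0.2196, 0.1476]
tcp_rot: [3.138, 0.0, 1.42]
contact_force: [3.9, -1.2, 0.6]
opening: 0.155
```

Request:
move_arm(
  commands="0 -0.5 0 0; 0 -0.5 0.1 0; 0 0 0 0",
)

```text
time_s: 6.6
ee_pos: [0.5179, -0.218, 0.1459]
tcp_rot: [3.14, 0.001, 1.42]
contact_force: [3.0, -0.6, 1.1]
opening: 0.156
```

```bash
python3 - <<'E'
from look import *
a=imaging.camera("wrist");b=imaging.camera("scene")
c=cv2.resize(b[250:400,170:370],(400,300),interpolation=2)
cv2.imwrite("pics/w3.png",np.hstack([cv2.resize(a,(400,300)),c]))
E
```

```text
(no output)
```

View pics/w3.png

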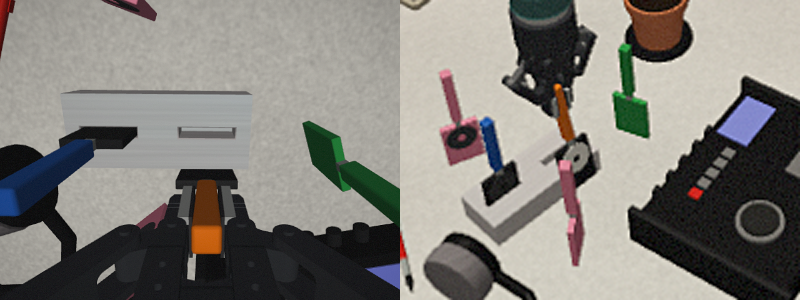

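Request:
move_arm(
  commands="0 -0.5 0.1 0; 0 -0.5 0.1 0; 0 -0.5 0.1 0; 0 -0.5 0.15 0; 0 0 0 0",
)

```text
time_s: 7.2
ee_pos: [0.4966, -0.2145, 0.1403]
tcp_rot: [-3.14, 0.0, 1.42]
contact_force: [2.4, -1.2, 0.8]
opening: 0.158
```

Request:
move_arm(
  commands="0 -0.5 0.2 0; 0 -0.5 0.2 0; 0 -0.5 0.2 0; 0 -0.5 0.2 0; 0 0 0 0",
)

```text
time_s: 7.7
ee_pos: [0.4773, -0.2114, 0.1324]
tcp_rot: [-3.14, -0.0, 1.42]
contact_force: [4.5, -0.9, -0.0]
opening: 0.154
```

```bash
python3 - <<'E'
from look import *
a=imaging.camera("wrist");b=imaging.camera("scene")
c=cv2.resize(b[250:400,170:370],(400,300),interpolation=2)
cv2.imwrite("pics/w4.png",np.hstack([cv2.resize(a,(400,300)),c]))
cv2.imwrite("pics/w4full.png",a)
E
```

```text
(no output)
```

View pics/w4.png

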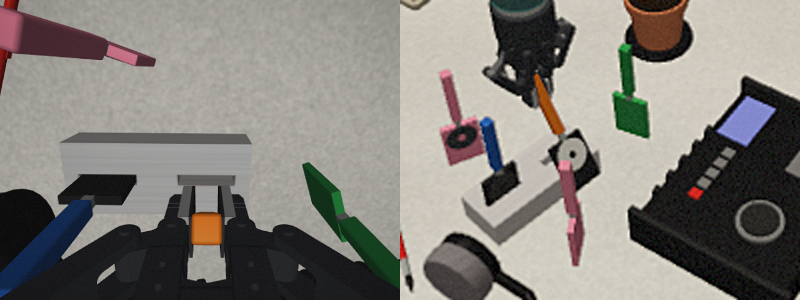

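Request:
move_arm(
  commands="0 -0.3 0.15 0; 0 -0.3 0.15 0; 0 0 0 0; 0 1 -1 0; 0 0 -3 0",
)

```text
time_s: 8.3
ee_pos: [0.4775, -0.2099, 0.1657]
tcp_rot: [-3.128, -0.004, 1.42]
contact_force: [-0.3, 0.1, -0.4]
opening: 0.155
```

Request:
move_arm(
  commands="0 0 -4 0; 0 0 -4 0; 0 0 -4 0; 0 0 -3 0; 0 0 0 0",
)

```text
time_s: 8.8
ee_pos: [0.482, -0.2127, 0.3234]
tcp_rot: [3.14, 0.002, 1.42]
contact_force: [0.5, -0.2, -0.2]
opening: 0.15
```

```bash
cat >> look.py <<'E'
def handle_seg(im,box=None):
    h=cv2.cvtColor(im,cv2.COLOR_BGR2HSV); m=cv2.inRange(h,(8,150,90),(22,255,255))
    if box: k=np.zeros_like(m); x0,y0,x1,y1=box; k[y0:y1,x0:x1]=1; m*=k
    return m
E
python3 - <<'E'
from look import *
o=readout.get_obs(); print(o["ee_pos"],o["tcp_rot"],o["time_s"])
g=o["ee_pos"]; P={}
for c in("scene","side"):
    C=cam(c); im=imaging.camera(c); u,v=proj(C,g)[0]; print(c,u,v)
    x0,y0=int(u-60),int(v-40); cr=im[y0:y0+150,x0:x0+150]; P[c]=cv2.resize(cr,(400,400),interpolation=cv2.INTER_CUBIC)
    for r in imaging.landmark_of("target_face",c)[:3]: print("face",c,r["point"],r["conf"])
    print("crop",x0,y0); cv2.imwrite(f"pics/{c}5.png",im)
cv2.imwrite("pics/c5.png",np.hstack([P["scene"],P["side"]]))
E
```

```text
[ 0.48198855 -0.21271542  0.32343056] [3.13983180e+00 2.40476036e-03 1.42015137e+00] 8.8
scene 229.2168417579156 240.62278619170377
face scene [247.3, 275.9] 0.68
face scene [292.1, 303.0] 0.61
face scene [343.3, 207.4] 0.2
crop 169 200
side 399.7722500490473 182.87890192776064
face side [381.1, 188.1] 0.5
crop 339 142
```

View pics/c5.png

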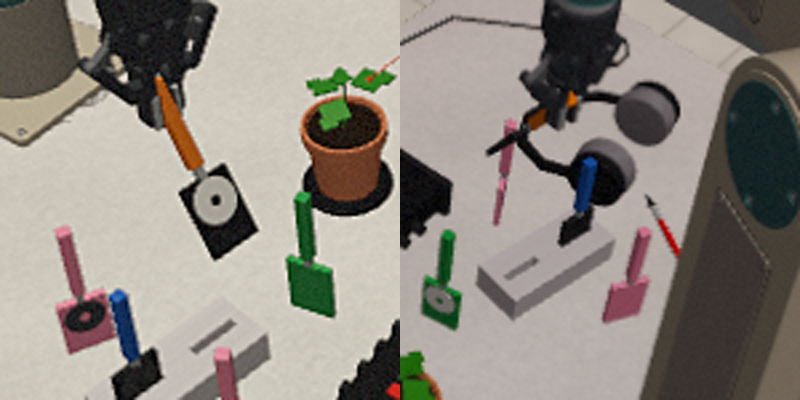

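The target is pivoted and clear of everything. In the scene crop the dot is at (250,275), and the plate corners are visible. In the side crop I see the plate edge-on, from (372,199) to (386,191). Next I'll fit the tilt from these.

```bash
python3 - <<'E'
from look import *
S,D=cam("scene"),cam("side"); o=readout.get_obs()
Rt=R.from_euler("xyz",o["tcp_rot"]).as_matrix(); g=o["ee_pos"]-Rt[:,2]*.008
y=Rt[:,0]; z0=-Rt[:,2]; x0=np.cross(y,z0)
def pose(q):
    th,s,dx,dy=q; x=np.cos(th)*x0+np.sin(th)*z0; z=np.cos(th)*z0-np.sin(th)*x0; B=np.c_[x,y,z]
    return B,g-B@[0,0,s]+dx*x+dy*y
ms=np.array([[4,0,47],[4,-25,70],[4,-25,0],[4,25,0],[4,25,70],[0,0,80]])/1000
us=np.array([[250,275],[236.5,272.4],[251.5,296.8],[265.4,285.5],[256,261.9],[244,263]])
md=np.array([[0,0,0],[0,0,70]])/1000; ud=np.array([[372,199.4],[385,191.5]])
def f(q):
    B,t=pose(q); return np.r_[(proj(S,ms@B.T+t)-us).ravel(),(proj(D,md@B.T+t)-ud).ravel(),(q[1]-.142)/.003,q[2]/.002,q[3]/.002]
r=least_squares(f,[.6,.142,0,0]); print("deg",np.degrees(r.x[0]),r.x[1:],r.fun.round(1))
print("sd deg",np.degrees(np.sqrt(np.linalg.inv(r.jac.T@r.jac)[0,0])))
E
```

```text
deg 32.92345445856871 [0.14530635 0.00054169 0.0049818 ] [ 0.6  0.   1.4 -0.3 -0.2  1.   1.9  0.9 -1.6 -0.7 -0.5 -0.1  4.  -1.4
  1.4 -0.1  1.1  0.3  2.5]
sd deg 1.246592464352094
```

Request:
move_arm(
  commands="0 0 0 -0.12; 0 0 0 -0.14; 0 0 0 -0.14; 0 0 0 -0.14; 0 0 0 -0.14",
)

```text
time_s: 9.5
ee_pos: [0.4804, -0.2115, 0.317]
tcp_rot: [-3.138, -0.005, 2.106]
contact_force: [-0.7, -0.3, -0.7]
opening: 0.155
```

Request:
move_arm(
  commands="0 0 0 -0.14; 0 0 0 -0.14; 1 1.2 0 0; 2 2.4 0 0; 2.5 3 0 0",
)

```text
time_s: 10.0
ee_pos: [0.4867, -0.1254, 0.3178]
tcp_rot: [-3.14, -0.004, 2.375]
contact_force: [0.4, 0.2, -1.6]
opening: 0.155
```

Request:
move_arm(
  commands="2.5 3 0 0; 2.5 3 0 0; 2.5 3 0 0; 2.5 3 0 0; 2 2.4 0 0",
)

```text
time_s: 10.5
ee_pos: [0.4985, 0.0631, 0.3181]
tcp_rot: [-3.139, -0.003, 2.379]
contact_force: [0.3, 0.3, -1.2]
opening: 0.153
```

```bash
python3 - <<'E'
from look import *
o=readout.get_obs(); print(np.round(o["joints"],3),o["ee_pos"],o["tcp_rot"],o["time_s"])
ps=R.from_euler("xyz",o["tcp_rot"]).as_matrix(); d=np.array([.5007,.1234,.2937])-o["ee_pos"]
print("to go tool cm",ps.T@d*100,"yaw",2.384-o["tcp_rot"][2])
E
```

```text
[-0.003  0.029 -0.159  1.387  0.    -0.811] [0.49851554 0.06313408 0.31807441] [-3.13902712 -0.00322334  2.37887993] 10.5
to go tool cm [3.99787709 4.51420472 2.43876674] yaw 0.005120070024483336
```

Request:
move_arm(
  commands="1.3 1.4 0.8 0; 1.3 1.5 0.8 0; 1 1.1 0.6 0; 0.3 0.4 0.2 0; 0 0 0 0",
)

```text
time_s: 11.0
ee_pos: [0.5018, 0.1196, 0.2948]
tcp_rot: [-3.14, -0.001, 2.38]
contact_force: [-0.2, 0.3, -0.3]
opening: 0.156
```

```bash
python3 - <<'E'
from look import *
o=readout.get_obs(); print(o["ee_pos"],o["tcp_rot"],o["time_s"])
P={}
for c in("scene","side"):
    im=imaging.camera(c); u,v=proj(cam(c),[.55,.17,.24])[0]
    x0,y0=int(u-60),int(v-60); P[c]=cv2.resize(im[y0:y0+120,x0:x0+120],(400,400),interpolation=cv2.INTER_CUBIC); print(c,"crop",x0,y0, proj(cam(c),[[.541,.166,.225],[.615,.244,.3]]))
    print([(r["point"],r["conf"]) for r in imaging.landmark_of("target_face",c)[:3]])
    cv2.imwrite(f"pics/{c}6.png",im)
cv2.imwrite("pics/c6.png",np.hstack([P["scene"],P["side"]]))
E
```

```text
[0.50180958 0.11960792 0.2948026 ] [-3.13962128e+00 -1.18230241e-03  2.38034578e+00] 11.0
scene crop 285 137 [[341.73972654 201.09985315]
 [380.10028143 173.81383122]]
[([286.6, 305.1], 0.69), ([163.0, 366.0], 0.65), ([339.2, 199.3], 0.61)]
side crop 226 204 [[290.15457222 269.24331105]
 [246.838393   253.3172021 ]]
[([354.2, 256.5], 0.76), ([290.1, 265.1], 0.7)]
```

View pics/c6.png

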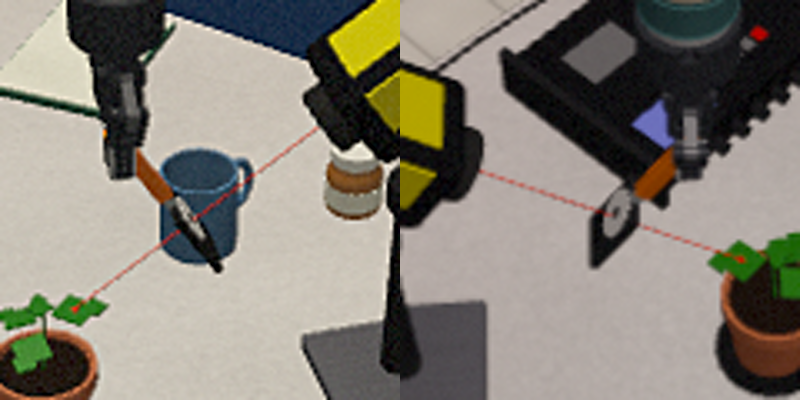

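```bash
python3 - <<'E'
from look import *
P=[]
for c,x0,y0 in(("scene",315,175),("side",270,240)):
    im=cv2.imread(f"pics/{c}6.png"); P.append(cv2.resize(im[y0:y0+50,x0:x0+50],(400,400),interpolation=cv2.INTER_CUBIC))
cv2.imwrite("pics/c7.png",np.hstack(P))
E
```

```text
(no output)
```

View pics/c7.png

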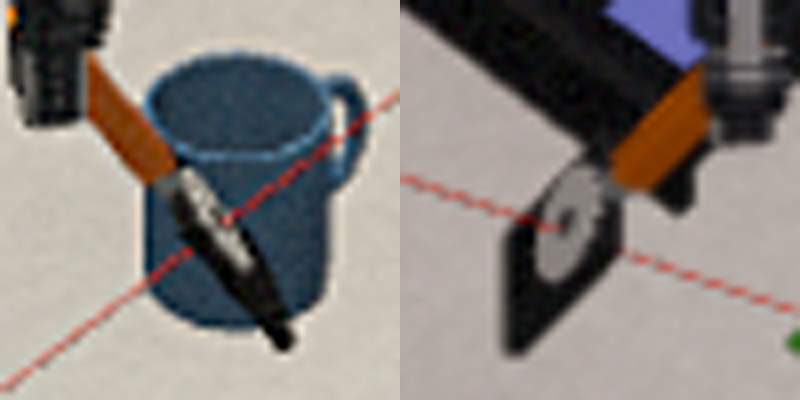

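```bash
cat > fit.py <<'E'
from look import *
S,D=cam("scene"),cam("side")
def redline(f,box):
    g=cv2.imread(f).astype(int); r=g[...,2]-np.maximum(g[...,1],g[...,0]); x0,y0,x1,y1=box; m=np.zeros(r.shape); m[y0:y1,x0:x1]=r[y0:y1,x0:x1]
    p=np.argwhere(m>35)[:,::-1].astype(np.float32); return p,cv2.fitLine(p,cv2.DIST_HUBER,0,.01,.01).ravel()
pa,la=redline("pics/scene6.png",(308,174,379,231)); pb,lb=redline("pics/side6.png",(250,254,322,284))
print(len(pa),len(pb))
def bdir(ps): return np.array([.81915*np.cos(ps),.81915*np.sin(ps),.57358])
def f(q):
    L=np.array([q[0],q[1],.3]); P=L-bdir(q[2])*np.linspace(.02,.26,6)[:,None]; out=[]
    for C,l,e in((S,la,(307.5,230)),(D,lb,(328.6,281.4))):
        d=proj(C,P)-l[2:]; out.append((d[:,0]*l[1]-d[:,1]*l[0]))
        out.append((proj(C,L-.262*bdir(q[2]))-e).ravel()*.7)
    return np.concatenate(out)
r=least_squares(f,[.615,.244,.81]); L=np.array([*r.x[:2],.3]); b=bdir(r.x[2]); print("lens",L,"psi",r.x[2],r.fun.round(1)); goal=L-.131*b; print("goal",goal)
E
cat > fit2.py <<'E'
from fit import *
o=readout.get_obs(); Rt=R.from_euler("xyz",o["tcp_rot"]).as_matrix(); g=o["ee_pos"]-Rt[:,2]*.008
B0=np.c_[b,np.cross([0,0,1],b)/.81915,np.zeros(3)]; B0[:,2]=np.cross(B0[:,0],B0[:,1])
m=np.array([[4,0,47],[4,-25,0],[4,25,0],[4,25,70],[4,-25,70]])/1000
ud=np.array([[169,222],[107,237],[113,350],[218,252],[198,152]])/8+[270,240]
us=np.array([[213,214]])/8+[315,175]; mb=np.array([[0,0,0],[4,-25,0]])/1000; ub=np.array([[284,340]])/8+[315,175]
def pose(q): return B0@R.from_rotvec(q[3:]).as_matrix(), q[:3]
def h(q):
    B,t=pose(q); G=(g-t)@B
    return np.r_[(proj(D,m@B.T+t)-ud).ravel(),(proj(S,m[:1]@B.T+t)-us).ravel()*1.5,(proj(S,mb[:1]@B.T+t)-ub).ravel(),G[0]/.002,G[1]/.002,(G[2]-.1435)/.003,(B[:,1]@Rt[:,0]-1)*0,(B[:,1]@Rt[:,1])/.02,(B[:,1]@Rt[:,2])/.02]
r=least_squares(h,[*(g-.1435*B0[:,2]),0,0,0]); B,t=pose(r.x); F=t+B@m[0]
sd=np.sqrt(np.diag(np.linalg.inv(r.jac.T@r.jac)))
print("face",F,"err to goal mm",(goal-F)*1e3,"in beam frame",(F-goal)@B0*1e3); print("rotvec deg in target axes",np.degrees(r.x[3:]),"sd",np.degrees(sd[3:]),"tilt",np.degrees(np.arcsin(B[2,0])))
print(r.fun.round(1)); print("tool move cm",(goal-F)@Rt*100)
E
python3 fit2.py
```

```text
161 151
lens [0.58772208 0.22017321 0.3       ] psi 0.9259082509915759 [  4.8  -0.5  -5.8 -11.  -16.1 -21.2  -9.1   2.5   4.   -0.5  -4.9  -9.
 -13.  -16.9   8.8  -3. ]
goal [0.52321789 0.13441567 0.22486102]
face [0.54271001 0.15995967 0.22177978] err to goal mm [-19.49212292 -25.5439979    3.08123573] in beam frame [ 24.55261938  -0.22273545 -20.95358534]
rotvec deg in target axes [-4.21283286  2.73897791 -5.16225655] sd [0.78017442 1.02038459 1.08727829] tilt 32.29336883040401
[ 0.3  0.5 -0.5 -0.2 -1.3  0.7 -1.4  0.1  0.9 -2.6 -0.9  2.3 -2.  -3.4
 -0.3 -0.3  1.3 -0.  -0.1  0.5]
tool move cm [-0.35655877 -3.1932687  -0.30859009]
```

```bash
python3 - <<'E'
s=open("fit.py").read()
s=s.replace("def redline(f,box):","def redline(f,box,e0,e1):").replace("p=np.argwhere(m>35)[:,::-1].astype(np.float32);","p=np.argwhere(m>35)[:,::-1].astype(np.float32); n=np.array([e0[1]-e1[1],e1[0]-e0[0]],float); n/=np.linalg.norm(n); p=p[abs((p-e0)@n)<2.5];")
s=s.replace("(308,174,379,231))","(308,174,379,231),(380.4,175.1),(307.5,230))").replace("(250,254,322,284))","(250,254,322,284),(250,255),(328.6,281.4))")
open("fit.py","w").write(s)
E
python3 fit2.py
```

```text
81 69
lens [0.61715706 0.24680506 0.3       ] psi 0.8542295192116021 [ 0.   0.   0.   0.   0.  -0.  -0.3 -0.7 -0.  -0.   0.   0.1  0.1  0.2
 -0.4 -0.1]
goal [0.54667677 0.16588736 0.22486102]
face [0.54271001 0.15995967 0.22177978] err to goal mm [3.96675856 5.92768664 3.08123666] in beam frame [-7.56300822 -0.90210865  1.53421391]
rotvec deg in target axes [-1.9375738   2.71835649 -1.74281765] sd [0.78105676 1.01907306 1.08704584] tilt 32.29337286984362
[ 0.3  0.5 -0.5 -0.2 -1.3  0.7 -1.4  0.1  0.9 -2.6 -0.9  2.3 -2.  -3.4
 -0.3 -0.3  1.3 -0.  -0.1  0.5]
tool move cm [ 0.1227582   0.70264139 -0.30804564]
```

```bash
python3 - <<'E'
from fit import *
o=readout.get_obs(); Rt=R.from_euler("xyz",o["tcp_rot"]).as_matrix(); g=o["ee_pos"]-Rt[:,2]*.008
y=Rt[:,0]; z0=-Rt[:,2]; x0=np.cross(y,z0)
im=cv2.imread("pics/scene6.png"); 
h=handle_seg(im,(320,178,342,202)); p=np.argwhere(h)[:,::-1].astype(np.float32); l=cv2.fitLine(p,cv2.DIST_L2,0,.01,.01).ravel(); print("meas orange angle",np.degrees(np.arctan2(l[1],l[0])),len(p),p.min(0),p.max(0))
dots=np.array([213,214])/8+[315,175]
for th in np.radians([29,32,35,38]):
    B=np.c_[np.cos(th)*x0+np.sin(th)*z0,y,np.cos(th)*z0-np.sin(th)*x0]; t=g-B@[0,0,.1435]
    # same treatment: rasterise visible handle faces
    m=np.zeros((480*8,640*8),np.uint8); c=np.array([[a,bb,z] for a in(-7,7) for bb in(-7,7) for z in(80,128)])/1000
    cv2.fillConvexPoly(m,cv2.convexHull((proj(S,c@B.T+t)*8).astype(np.int32)),255); q=np.argwhere(m)[:,::-1].astype(np.float32)/8; k=cv2.fitLine(q,cv2.DIST_L2,0,.01,.01).ravel()
    e=(proj(S,np.array([[4,0,47],[0,0,80],[0,0,0],[-4,-25,0],[4,-25,0],[-4,25,0],[4,25,0]])/1000@B.T+t)-[315,175])*8
    print(np.degrees(th).round(),"handle angle",np.degrees(np.arctan2(k[1],k[0])),"crop7 dot/neck/bottom/corners",e.round().astype(int).tolist(), (proj(D,t+B@[.004,0,.047])-[270,240]).round(1)*8)
E
```

```text
81 69
lens [0.61715706 0.24680506 0.3       ] psi 0.8542295192116021 [ 0.   0.   0.   0.   0.  -0.  -0.3 -0.7 -0.  -0.   0.   0.1  0.1  0.2
 -0.4 -0.1]
goal [0.54667677 0.16588736 0.22486102]
meas orange angle 53.370865 73 [326. 182.] [336. 197.]
29.0 handle angle 53.997425 crop7 dot/neck/bottom/corners [[188, 229], [133, 174], [241, 318], [247, 367], [267, 356], [216, 282], [235, 271]] [[192.8 226.4]]
32.0 handle angle 50.32964 crop7 dot/neck/bottom/corners [[200, 221], [141, 169], [259, 308], [266, 356], [285, 344], [234, 272], [252, 260]] [[180.  221.6]]
35.0 handle angle 47.04097 crop7 dot/neck/bottom/corners [[211, 213], [149, 164], [276, 296], [283, 345], [302, 332], [251, 261], [269, 248]] [[167.2 216.8]]
38.0 handle angle 43.619343 crop7 dot/neck/bottom/corners [[223, 204], [156, 158], [293, 284], [301, 333], [318, 320], [268, 249], [285, 236]] [[155.2 211.2]]
```

```bash
cat > rend.py <<'E'
from look import *
from scipy.optimize import minimize
S,D=cam("scene"),cam("side")
a=np.linspace(0,2*np.pi,60)
disc=np.c_[0*a+4,21*np.cos(a),47+21*np.sin(a)]/1000
dot=np.c_[0*a+4,2.5*np.cos(a),47+2.5*np.sin(a)]/1000
plate=np.array([[x,y,z] for x in(-4,4) for y in(-25,25) for z in(0,70)])/1000
front=np.array([[4,y,z] for y,z in((-25,0),(25,0),(25,70),(-25,70))])/1000
edge=np.array([[x,y,0] for x in(-4,4) for y in(-25,25)])/1000
def masks(C,B,t,box,k=8):
    x0,y0,x1,y1=box; out=[]
    for P in(plate,front,disc):
        m=np.zeros(((y1-y0)*k,(x1-x0)*k),np.uint8)
        pts=((proj(C,P@B.T+t)+.5-[x0,y0])*k*16).round().astype(np.int32)
        cv2.fillConvexPoly(m,cv2.convexHull(pts),255,shift=4); out.append(cv2.GaussianBlur(cv2.resize(m/255.,(x1-x0,y1-y0),interpolation=cv2.INTER_AREA),(0,0),.6))
    return out
def fit(views,g,Rt,q0,yawfree=False):
    y=Rt[:,0]; z0=-Rt[:,2]; x0=np.cross(y,z0)
    def cost(q,full=False):
        th=q[0]; B=np.c_[np.cos(th)*x0+np.sin(th)*z0,y,np.cos(th)*z0-np.sin(th)*x0]; t=g-B@[0,0,.1435]; e=0
        for i,(C,im,box,w) in enumerate(views):
            M=masks(C,B,t+q[1:4]/1000,box) if i==0 else masks(C,B,t+q[4:7]/1000,box)
            A=np.stack([m[w] for m in M]+[np.ones(w.sum())],1); v=im[box[1]:box[3],box[0]:box[2]][w]
            c,*_=np.linalg.lstsq(A,v,rcond=None); e+=((A@c-v)**2).mean()
        return e+.5*(q[1:]**2).sum()
    best=None
    for th in q0:
        n=1+3*len(views); x0v=np.zeros(n); x0v[0]=th
        sx=np.vstack([x0v]+[x0v+np.eye(n)[i]*(.08 if i==0 else 3) for i in range(n)])
        r=minimize(cost,x0v,method="Nelder-Mead",options=dict(initial_simplex=sx,maxiter=900,xatol=.002,fatol=.01))
        print("start",np.degrees(th),"->",np.degrees(r.x[0]).round(2),r.x[1:].round(1),"rms",r.fun**.5)
E
cat > r5.py <<'E'
from rend import *
g0=np.array([.48198855,-.21271542,.32343056]); Rt=R.from_euler("xyz",[3.1398,.0024,1.42015]).as_matrix(); g=g0-Rt[:,2]*.008
im=cv2.cvtColor(cv2.imread("pics/scene5.png"),cv2.COLOR_BGR2GRAY).astype(float)
box=(230,255,272,302); v=np.mgrid[255:302,230:272]; 
w=np.ones((47,42),bool); # mask out handle/neck (upper-left) and other objects
w[(v[0]<268)&(v[1]<250)]=False; w[(v[1]>268)]=False
fit([(S,im,box,w)],g,Rt,[.5,.62,.7])
E
timeout 200 python3 r5.py
```

```text
start 28.64788975654116 -> 31.41 [ 1.2  1.8 -1.7] rms 20.531539223408043
start 35.52338329811104 -> 31.07 [ 1.6  2.2 -1.8] rms 20.490950286700418
start 40.10704565915762 -> 32.52 [ 2.9 -1.2  2. ] rms 20.95771908999507
```

Three estimates agree that the beam hits the disc within about 2 mm. The yaw is about 2.5° short and the tilt is about 32°, where 35° is needed. There's plenty of time, so I'll go back and pivot a few degrees more against the rack edge.

Request:
move_arm(
  commands="0 -1 -1.2 0; -0.8 -1 -1.3 0; -2 -2.4 0 0; -2.5 -2.9 0 0; -2.5 -2.9 0 0",
)

```text
time_s: 11.7
ee_pos: [0.4887, -0.0107, 0.323]
tcp_rot: [3.14, 0.003, 2.38]
contact_force: [-0.3, -0.2, -0.9]
opening: 0.151
```

Request:
move_arm(
  commands="-2.5 -2.9 0 0; -2.5 -2.9 0 0; -2.5 -2.9 0 0; -2.5 -2.9 0 0; -2 -1.7 0 0.1",
)

```text
time_s: 12.2
ee_pos: [0.4829, -0.1911, 0.3228]
tcp_rot: [3.142, 0.003, 2.274]
contact_force: [0.4, -0.3, -0.5]
opening: 0.157
```

Request:
move_arm(
  commands="0 0 0 0.14; 0 0 0 0.14; 0 0 0 0.14; 0 0 0 0.14; 0 0 0 0.14",
)

```text
time_s: 12.7
ee_pos: [0.4834, -0.1889, 0.3227]
tcp_rot: [3.14, 0.001, 1.573]
contact_force: [-1.0, 0.2, -0.9]
opening: 0.152
```

Request:
move_arm(
  commands="0 0 0 0.14; 0 0 0 0.02; 0 0 0 0",
)

```text
time_s: 13.0
ee_pos: [0.4836, -0.1884, 0.322]
tcp_rot: [3.14, 0.001, 1.421]
contact_force: [-0.2, 0.9, -1.2]
opening: 0.155
```

```bash
python3 - <<'E'
from look import *
o=readout.get_obs(); Rt=R.from_euler("xyz",o["tcp_rot"]).as_matrix()
print(o["time_s"],o["tcp_rot"],"cm",(np.array([.4856,-.2136,.129])-o["ee_pos"])@Rt*100)
E
```

```text
13.0 [3.14005853e+00 7.60002918e-04 1.42125402e+00] cm [-2.44806165  0.54636148 19.3064394 ]
```

Request:
move_arm(
  commands="-1.2 0.4 1 0; -1.2 0.4 2 0; 0 0 3.5 0; 0 0 3.5 0; 0 0 3 0",
)

```text
time_s: 13.5
ee_pos: [0.4873, -0.2131, 0.1884]
tcp_rot: [-3.14, -0.0, 1.421]
contact_force: [-0.8, -0.0, -1.0]
opening: 0.152
```

Request:
move_arm(
  commands="0 0 2.5 0; 0 0 2 0; 0 0 1.4 0; 0 0 0 0; 0 0 0 0",
)

```text
time_s: 14.0
ee_pos: [0.4882, -0.2129, 0.132]
tcp_rot: [3.141, 0.0, 1.42]
contact_force: [0.6, 0.1, -0.4]
opening: 0.154
```

```bash
python3 - <<'E'
from look import *
o=readout.get_obs(); Rt=R.from_euler("xyz",o["tcp_rot"]).as_matrix()
x=np.array([.989,-.149,0])
print(o["time_s"],o["ee_pos"],o["contact_force"],"cm to final",(np.array([.4985,-.2155,.1238])-.0292*x-o["ee_pos"])@Rt*100)
E
```

```text
14.0 [ 0.48823258 -0.21291881  0.13200372] [ 0.63445893  0.13329279 -0.4160558 ] cm to final [-0.10411598 -1.86674069  0.82012131]
```

Request:
move_arm(
  commands="0 -0.5 0.1 0; 0 -0.5 0.2 0; 0 -0.5 0.3 0; 0 -0.4 0.2 0; 0 0 0 0",
)

```text
time_s: 14.5
ee_pos: [0.471, -0.2103, 0.1252]
tcp_rot: [3.136, 0.001, 1.42]
contact_force: [4.4, -0.6, 2.4]
opening: 0.158
```

Request:
move_arm(
  commands="0 0 0 0; 0 0 0 0",
)

```text
time_s: 14.7
ee_pos: [0.4709, -0.2103, 0.125]
tcp_rot: [3.138, 0.001, 1.42]
contact_force: [4.0, -0.8, 5.0]
opening: 0.155
```

Request:
move_arm(
  commands="0 -0.2 0.1 0; 0 0 0 0; 0 0 0 0; 0 1 -1 0; 0 0 -3 0",
)

```text
time_s: 15.2
ee_pos: [0.472, -0.2083, 0.1584]
tcp_rot: [-3.127, -0.004, 1.42]
contact_force: [-0.0, 0.1, -1.6]
opening: 0.155
```

Request:
move_arm(
  commands="0 0 -4 0; 0 0 -4 0; 0 0 -4 0; 0 0 -3.5 0; 0 0 0 0",
)

```text
time_s: 15.7
ee_pos: [0.4769, -0.2113, 0.3214]
tcp_rot: [3.14, 0.003, 1.42]
contact_force: [0.6, -0.1, -0.4]
opening: 0.155
```

```bash
python3 - <<'E'
from rend import *
o=readout.get_obs(); print(o["ee_pos"],o["time_s"])
np.savez("o8.npz",p=o["ee_pos"],r=o["tcp_rot"])
im=imaging.camera("scene"); cv2.imwrite("pics/scene8.png",im); cv2.imwrite("pics/side8.png",imaging.camera("side"))
u,v=proj(S,o["ee_pos"])[0].astype(int); print(u,v)
A=cv2.imread("pics/scene5.png")[250:310,215:285]; B=im[v+9:v+69,u-14:u+56]
cv2.imwrite("pics/c8.png",np.hstack([cv2.resize(q,(400,343),interpolation=cv2.INTER_CUBIC) for q in(A,B)]))
E
```

```text
[ 0.47686836 -0.21131783  0.32140152] 15.7
228 240
```

View pics/c8.png

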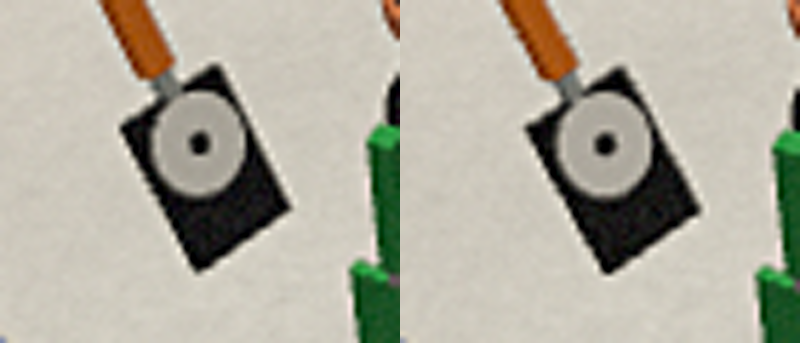

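```bash
sed -i 's/2.5\*np.cos(a),47+2.5/4.5*np.cos(a),47+4.5/; s/for P in(plate,front,disc)/for P in(plate,front,disc,dot)/' rend.py
cat > r8.py <<'E'
from rend import *
o=np.load("o8.npz")
for f,p,r,dx,dy in(("scene5",[.48198855,-.21271542,.32343056],[3.1398,.0024,1.42015],0,0),("scene8",o["p"],o["r"],0,0)):
    Rt=R.from_euler("xyz",r).as_matrix(); g=np.array(p)-Rt[:,2]*.008
    im=cv2.cvtColor(cv2.imread(f"pics/{f}.png"),cv2.COLOR_BGR2GRAY).astype(float); box=(230,256,272,302); v=np.mgrid[256:302,230:272]
    w=np.ones((46,42),bool); w[(v[0]<268)&(v[1]<247.5)]=False
    print(f); fit([(S,im,box,w)],g,Rt,[.5,.7])
E
timeout 300 python3 r8.py
python3 - <<'E'
from look import *
S=cam("scene"); o=np.load("o8.npz")
m=np.array([[4,0,47],[4,-25,70],[4,-25,0],[4,25,0],[4,25,70]])/1000
for p,r,u in(([.48198855,-.21271542,.32343056],[3.1398,.0024,1.42015],np.array([[200,143],[121,126],[197,271],[291,208],[219,65]])/5.714+[214.5,249.5]),(o["p"],o["r"],np.array([[205,144],[127,126],[207,273],[299,211],[225,68]])/5.714+[213.5,248.5])):
    Rt=R.from_euler("xyz",r).as_matrix(); y=Rt[:,0]; z0=-Rt[:,2]; x0=np.cross(y,z0); g=np.array(p)+z0*.008
    def f(q):
        th=q[0]; B=np.c_[np.cos(th)*x0+np.sin(th)*z0,y,np.cos(th)*z0-np.sin(th)*x0]@R.from_euler("z",q[4]).as_matrix(); t=g-B@[0,0,.1435]+q[1:4]/1000
        return np.r_[((proj(S,m@B.T+t)-u)/.3).ravel(),q[1:4]/3,q[4]/.02]
    r=least_squares(f,[.6,0,0,0,0]); print(np.degrees(r.x[0]),r.x[1:],"sd",np.degrees(np.sqrt(np.linalg.inv(r.jac.T@r.jac)[0,0])),(r.fun*.3).round(1))
E
```

```text
scene5
start 28.64788975654116 -> 31.19 [ 1.1  2.9 -2.5] rms 16.28767936264904
start 40.10704565915762 -> 31.01 [ 4.9 -0.6  2.3] rms 16.981499979849072
scene8
start 28.64788975654116 -> 34.35 [ 1.9  2.6 -1.8] rms 16.09031138421927
start 40.10704565915762 -> 34.77 [ 1.1  3.  -2.3] rms 16.097130604915172
31.051050728415174 [ 1.63610701  1.59390877 -1.05616379 -0.01467529] sd 0.9994058611570678 [-0.7 -0.1  0.4 -0.   0.2  0.4 -0.   0.1  0.  -0.3  0.2  0.2 -0.1 -0.2]
33.58528571914434 [ 2.27301877  2.43150409 -1.13422677 -0.00864423] sd 1.0425158875230578 [-0.4  0.1  0.3  0.2  0.   0.3  0.1 -0.1 -0.1 -0.5  0.2  0.2 -0.1 -0.1]
```

Tilt is now about 34.3° (four fits between 33.6° and 34.8°), so it's good. I'll return to the beam with the yaw corrected to 0.854.

Request:
move_arm(
  commands="0 0 0 -0.125; 0 0 0 -0.145; 0 0 0 -0.145; 0 0 0 -0.145; 0 0 0 -0.145",
)

```text
time_s: 16.3
ee_pos: [0.4744, -0.2096, 0.3138]
tcp_rot: [-3.136, -0.008, 2.131]
contact_force: [-0.9, -0.1, -1.5]
opening: 0.154
```

Request:
move_arm(
  commands="0 0 0 -0.15; 0 0 0 -0.15; 1 1.3 0 0; 2 2.7 0 0; 2.5 3.4 0 0",
)

```text
time_s: 16.8
ee_pos: [0.4823, -0.1176, 0.315]
tcp_rot: [-3.139, -0.006, 2.42]
contact_force: [1.2, -0.1, -0.5]
opening: 0.157
```

Request:
move_arm(
  commands="2.5 3.4 0 0; 2.5 3.4 0 0; 2.5 3.4 0 0; 2 2.7 0 0; 1 1.4 0 0",
)

```text
time_s: 17.3
ee_pos: [0.4963, 0.0611, 0.3153]
tcp_rot: [-3.138, -0.005, 2.425]
contact_force: [0.4, -0.5, -0.6]
opening: 0.152
```

```bash
python3 - <<'E'
from look import *
o=readout.get_obs(); Rt=R.from_euler("xyz",o["tcp_rot"]).as_matrix()
print(o["time_s"],o["ee_pos"],o["tcp_rot"],"cm",(np.array([.5058,.1214,.2959])-o["ee_pos"])@Rt*100,"turn",o["tcp_rot"][2]-2.425)
E
```

```text
17.3 [0.49629973 0.06111876 0.31525924] [-3.13775389 -0.00505715  2.42544147] cm [3.23090757 5.17837864 1.9324234 ] turn 0.0004414728379491528
```

Request:
move_arm(
  commands="1 1.6 0.6 0; 1 1.6 0.6 0; 0.6 0.9 0.3 0; 0 0 0 0; 0 0 0 0",
)

```text
time_s: 17.8
ee_pos: [0.5054, 0.1058, 0.3019]
tcp_rot: [-3.139, -0.001, 2.425]
contact_force: [0.8, -0.7, -0.7]
opening: 0.157
```

```bash
python3 - <<'E'
from look import *
o=readout.get_obs(); Rt=R.from_euler("xyz",o["tcp_rot"]).as_matrix()
print(o["time_s"],o["ee_pos"],o["tcp_rot"],"cm",(np.array([.5058,.1214,.2959])-o["ee_pos"])@Rt*100,"turn",o["tcp_rot"][2]-2.425)
E
```

```text
17.8 [0.50542709 0.10578006 0.30192749] [-3.13937016e+00 -1.29094935e-03  2.42464269e+00] cm [0.99747898 1.2032956  0.6013642 ] turn -0.000357309529575911
```

Request:
move_arm(
  commands="0.5 0.6 0.3 0; 0.5 0.6 0.3 0; 0 0 0 0; 0 0 0 0; 0 0 0 0",
)

```text
time_s: 18.3
ee_pos: [0.5068, 0.1214, 0.2969]
tcp_rot: [3.142, 0.0, 2.425]
contact_force: [-0.6, -0.3, -0.8]
opening: 0.155
```

```bash
python3 - <<'E'
from look import *
o=readout.get_obs(); print(o["time_s"],o["ee_pos"],o["tcp_rot"])
P=[]
for c,x0,y0 in(("scene",315,175),("side",270,240)):
    im=imaging.camera(c); cv2.imwrite(f"pics/{c}9.png",im); P.append(cv2.resize(im[y0:y0+50,x0:x0+50],(400,400),interpolation=cv2.INTER_CUBIC))
cv2.imwrite("pics/c9.png",np.hstack(P))
E
```

```text
18.3 [0.5067812  0.12136911 0.29694982] [3.14157948e+00 2.65111252e-04 2.42474924e+00]
```

View pics/c9.png

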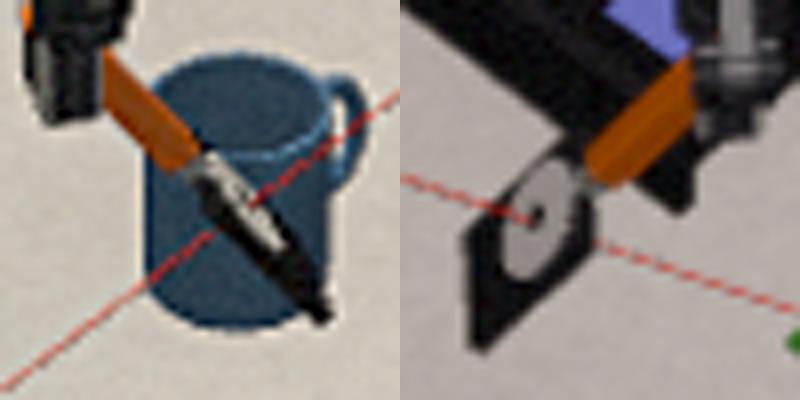

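The beam ends on the white disc near its dot: side view dot (287.3,266.8) with the beam about 1 px below it, and the scene view is centred. One small trim down, then the final check.

Request:
move_arm(
  commands="0 0 0.15 0; 0 0 0 0; 0 0 0 0; 0 0 0 0; 0 0 0 0",
)

```text
time_s: 18.9
ee_pos: [0.5067, 0.1215, 0.2953]
tcp_rot: [-3.142, -0.0, 2.425]
contact_force: [-0.3, -0.6, 0.3]
opening: 0.155
```

```bash
python3 - <<'E'
from fit import *
a=imaging.camera("scene");b=imaging.camera("side"); o=readout.get_obs(); print(o["time_s"],o["ee_pos"],o["tcp_rot"],o["opening"],o["contact_force"],np.abs(o["joint_velocities"]).max())
print("goal px",proj(S,goal),proj(D,goal))
P,e=tri(S,np.array([247,204])/8+[314.5,174.5],D,np.array([538,216])/8+[269.5-50,239.5]); print("dot",P,e,"from lens",np.linalg.norm(P-L),"off-beam mm",1e3*np.linalg.norm(np.cross(P-L,b*0+ (L-goal)/np.linalg.norm(L-goal)) if False else np.cross(P-L,(L-goal)/.131)))
cv2.imwrite("pics/f.png",np.hstack([cv2.resize(a,(400,300),interpolation=cv2.INTER_AREA),cv2.resize(b,(400,300),interpolation=cv2.INTER_AREA)]))
z=np.hstack([cv2.resize(a[150:250,280:413],(400,300),interpolation=2),cv2.resize(b[210:310,240:373],(400,300),interpolation=2)])
cv2.imwrite("pics/f.png",np.vstack([cv2.imread("pics/f.png"),z]))
E
```

```text
81 69
lens [0.61715706 0.24680506 0.3       ] psi 0.8542295192116021 [ 0.   0.   0.   0.   0.  -0.  -0.3 -0.7 -0.  -0.   0.   0.1  0.1  0.2
 -0.4 -0.1]
goal [0.54667677 0.16588736 0.22486102]
19.0 [0.50675186 0.12154301 0.29535552] [3.14151950e+00 1.06638964e-04 2.42502343e+00] 0.15293741487898932 [-0.85629169  0.50684269 -1.30508324] 0.0016950606071208635
goal px [[343.40880662 201.83295873]] [[288.71891842 268.04936177]]
dot [0.55089792 0.16902209 0.23098556] 0.07276875418386908 from lens 0.12330230661820374 off-beam mm 2.356304633536434
```

View pics/f.png

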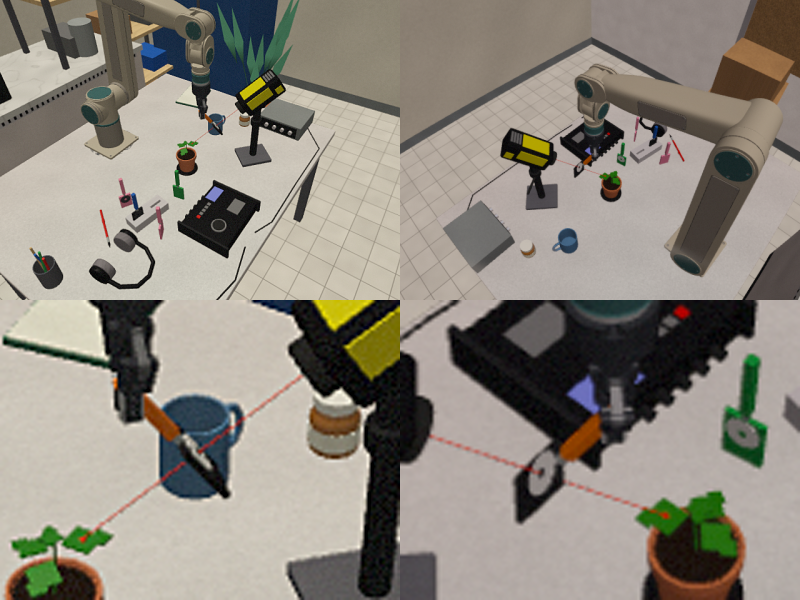

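The final view shows the beam meeting the disc's middle and the arm at rest, with the plant, rack, blue and green targets where they were. I'm handing the job in.

```bash
python3 -c "
from rig import sign_off; print(sign_off())"
```

```text
the job is handed in; nothing more can be done
None
```

I drew the orange-handled target straight up out of its slot and turned its white face up the beam. It was still held there, in the gripper and touching nothing else, when I handed the job in at about 19 s of the 40 s allowed.

- **How I tilted it:** the moves can't tilt the tool, so I pivoted the target in the jaws. I pushed its plate's back against the fixed rack's far top edge with about 5 N. The first pass came out at about 32°, so I went back once for a few degrees more.
- **Beam position:** just before a final 1.5 mm trim downward, the dot measured about 2 mm off the beam and about 123 mm from the lens, where halfway is 131 mm. I did not measure it again after the trim. The final view shows the beam meeting the disc's middle.
- **Squareness:** tilt fits after the second pivot gave 33.6 to 34.8° against the 35° needed, and the yaw is set to the fitted beam direction. One cruder check, the handle's slope in the picture, read about 3° below the other tilt estimates on the first pass. I treated that as less reliable.
- **Everything else:** in the last pictures the plant, the blue-handled target, the look-alikes and the other things on the bench looked unmoved. The arm was at rest and the measured forces were about 1 N, which is noise.

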